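# Hang the detergent caddy on its twin-pin bracket and load the jug

### The arm

A 7-joint arm with a two-finger parallel gripper is mounted at the origin on the work surface. World frame = base frame: x ahead of the robot, y to its left, z up, the work surface at z = 0. Lengths are in m, angles in rad, forces in N, time in s.
With the tool pointing down it reaches from about 0.425 to 0.875 m from the base axis. Payload 9.9 kg.
Tool frame: the origin (TCP) lies at the very end of the fingers, on their centre line; the grasp point (between the pads) lies 19 mm behind it; z points along the fingers, y is the line along which they close (so a half turn about z gives the same grasp; the last joint's range is limited). The gripper opens to 85 mm and grips with 20 to 120 N. Pads are 22 mm wide; open, the fingers measure 114 mm over their backs; the gripper's body (76 mm by 85 mm) begins 54 mm behind the grasp point. The pads swing forward as they close: fully open they stand 13 mm farther back than shut.
Start: joints at [1.124, 0.576, 0.025, 1.437, -0.015, 1.129, -0.057], TCP at [0.24, -0.631, 0.231] pointing down, gripper open.
Joint ranges: [-2.76, 2.76], [-0.34, 2.15], [-1.52, 1.57], [0.19, 2.46], [-1.09, 4.23], [0.17, 1.99], [-2.82, 2.82]. Speed limits (rad/s): [2.22, 2.22, 3.01, 3.01, 3.14, 3.14, 3.14].

### API

Orientations are given as a unit quaternion [w, x, y, z].
In Python, from plant import bot gives the robot as it stands.
- The arm moves only by the tool send_rows, never from a script. Its argument "steps" is a list of rows, each a list of 4 numbers: the shift along the tool's x, y, z each as a share of 0.25 m, from -1 to 1, then the turn about the tool's z as a share of 0.5 rad, from -1 to 1. A call has 1 to 20 rows; each row shifts and turns the commanded pose from where the row before left it, along the tool's axes as they then stand; what a row does not reach is not made up. A row lasts 1/12 s, in which the tool goes at most 41.7 mm and 7.16 degrees, less where a joint would pass 70% of its speed; a pose out of reach is approached as far as the arm can. A call with a number of a shift or a turn outside -1 to 1 is refused whole. A call with a gripper value outside its range is refused whole. "hand" is the closure, from -1 (fully open) to 1 (shut), so that 0 is half open, set as the call begins (left out, the last holds). The fingers move at their own pace and stop on an object; "grip_force" is the grip in N (left out, the last holds). Time passes only in rows, so rows that do not move let the fingers close. It gives the time, the measured TCP pose, the force, the opening and the grip force at its end, in the units of the state.
- bot.get_obs(): the state, without advancing time (a new reading comes with each control period).
- bot.camera(name): name is "side" or "top" or "wrist"; returns the picture (480x640x3 uint8, red, green, blue); there is no depth.
- bot.calibration(name): a dict with "mtx" (3x3 intrinsics, pixels), "dist_coeffs" ([k1, k2, p1, p2, k3] as OpenCV has them; the pictures are not rectified), "pose" (4x4, takes a point from camera to world coordinates); the wrist camera has in their place "mount" (4x4, takes a point from camera to tool coordinates, whose origin is the TCP and whose axes are the flange's). Camera axes: x right, y down, z forward; pixel columns grow to the right and rows downward; lengths in m; the calibration is good to about 2 mm. A picture is of the moment at which its call begins: read the wrist's pose just before it. calibration takes no time and is no camera call.
- bot.close_job(): hands the job in; it is judged then, once.
The state is a dict: "time_s": time; "q": joint angles; "qd": joint speeds; "effort": joint torques, N m; "ee_pos": TCP position; "tool_rot": TCP orientation; "force": force on the tool from outside, world axes, zero at the start; "moment": the same for the moment, N m; "gripper_width": opening from 0.0 (shut) to 1.0 (fully open); "finger_force": force on a finger pad.
Only numpy, scipy, OpenCV 4.12 (cv2) and the standard library are available. Lean on these libraries where they do the work, as an engineer would, in place of code of your own. Each camera call takes 0.05 s, during which the arm holds its last target. There are 200 camera calls.

### The job

Hang the teal detergent caddy on the two pins of the black bracket on the washer's side, both pins right through the two holes of its back plate, so that it hangs free of the ledge. Then stand the closed lavender jug upright on the floor of either pocket of the hung caddy. Set things down rather than letting them fall, and leave the funnel, dosing ball, peg ring and organiser where they are.

Things in the scene. Friction and masses are not known exactly. Their poses are not given: they have to be found in the camera images.
- bracket: Black magnetic plate, 200 wide x 120 high x 6 mm thick, fixed upright on the flat side panel of the white washer (panel top 170 mm over the ledge), with two yellow-headed steel pins 140 mm apart, 100 mm above its lower edge; place, turn and height vary. Origin: middle of its lower edge, on the back face. Its -x axis points out of its face over the ledge, y along its width, z up.
- pin_left (a point): Point on the axis of the bracket's pin at +y (70 mm from the middle), 8 mm out from the plate's face. Each pin: 8 mm steel shaft, 16 mm long from the face to a yellow mushroom head 13 mm across and 6 mm thick (22 mm out in all), rising 0.1 rad outwards.
- pin_right (a point): The same point on the bracket's pin at -y.
- caddy: Loose teal plastic caddy, 84 deep (x) x 190 wide (y) x 120 mm high, 0.2 to 0.4 kg, standing on the ledge: back plate at +x (190 wide x 110 high, x from 37 to 42 mm) with two 20 mm holes, two open pockets before it, handle over the middle. Origin: centre of the underside. Hung, its axes run as the bracket's (+x into it), hole rims resting on the shafts, base 30 to 50 mm over the ledge.
- hole_left (a point): Centre of the caddy's hole at +y, mid-thickness of the back plate: 39.5, 70, 92 mm from the caddy's origin. It goes on pin_left.
- hole_right (a point): Centre of the caddy's hole at -y: 39.5, -70, 92 mm from the caddy's origin. It goes on pin_right.
- caddy_grip (a point): Centre of the caddy's grip bar, 111 mm above the middle of its underside. The bar runs along the caddy's x: 83 mm long, 14 mm wide (y), 18 mm high, open hand hole below it.
- jug: Loose closed lavender jug, 0.3 to 0.55 kg: body 66 (x) x 54 mm (y) up to 92 mm, tapering shoulder, small loop handle on the +x side up to 127 mm, round plum screw cap 34 mm across from 137 to 165 mm on the middle axis. Origin: centre of the underside. It fits a pocket with its sides parallel to the walls, either way round.
- jug_cap (a point): Centre of the jug's cap, 151 mm above the middle of its underside.
- funnel: Bystander: hard blue funnel standing mouth down, 100 mm across, 105 mm high. Origin: centre of the underside.
- ball: Bystander: pale dosing ball with a red cap and flat foot, 70 mm across, 65 mm high. Origin: centre of the underside.
- peg_ring: Bystander: steel ring with clothes pegs lying flat, about 180 mm across over the pegs, 9 mm high. Origin: centre of the underside.
- organiser: Bystander, fixed: clear acrylic organiser with one sliding drawer, 140 x 180 x 100 mm, drawer to -x, its handle 35 mm out in front. Origin: centre of the underside.
- pocket_left (a point): Middle of the floor of the caddy's pocket at +y: 0, 48, 4 mm from its origin. Each pocket is 86 mm wide (y) x 75 mm deep (x), with 40 mm high front and outer side walls (from the base); a 10 mm divider parts them.
- pocket_right (a point): Middle of the floor of the caddy's pocket at -y: 0, -48, 4 mm from its origin.
- organiser_drawer0_handle (a point): Handle of the organiser's drawer, which slides along the organiser's -x as it opens.
Things that resemble listed ones, but are neither listed nor needed, are in the scene too. Of the things that look like the caddy, take the one that is farthest to the robot's right at the start.

How it is judged:
By the outcome, as a careful person would: the job done as asked, in the order asked, and still so for the second after the job is handed in, with the robot touching nothing.
It also fails if it takes over 59 s, if anything falls off the work surface, if the arm or the gripper's body presses on something with over 40 N, if the wrist force passes 120 N, or if a joint passes its speed limit or range.

## Working session

There is one attempt and no reset: what is moved stays moved. The work goes in short steps, Python scripts to look and compute and a tool call to move; the robot and the scene stay as the last step left them, time stands still between calls to the robot, and variables do not carry over. Pictures are saved under pics/ and viewed, at most 10 in all, crops included, and the job is handed in when it is done.

Besides the shell and the picture viewer there is one more tool, called after "Request:" by a JSON object that holds its "name" and its "arguments", one argument or row to a line. send_rows: Moves the arm, as the interface text tells. Its arguments: {"type":"object","properties":{"steps":{"type":"array","items":{"type":"array","items":{"type":"number"}}},"hand":{"type":"number"},"grip_force":{"type":"number"}},"required":["steps"]}

```bash
mkdir -p pics
python3 - <<'E'
from plant import bot
import cv2,numpy as np,pickle
o=bot.get_obs();print(o)
d={}
for n in ["side","top"]:
    im=bot.camera(n);cv2.imwrite(f"pics/{n}0.png",im[:,:,::-1]);c=bot.calibration(n);print(n,np.round(c["mtx"],1).tolist(),np.round(c["dist_coeffs"],3),np.round(c["pose"],3).tolist())
print(bot.calibration("wrist"))
E
```

```text
{'time_s': 0.0, 'q': array([ 1.12421344,  0.57648339,  0.02481957,  1.43790611, -0.01499569,
        1.1290159 , -0.05651192]), 'qd': array([-5.96850353e-04,  1.35105342e-03, -1.09377688e-03, -8.34559299e-04,
        1.98997111e-03, -4.63669881e-05,  1.36546383e-03]), 'effort': array([ 1.00122209e-04, -7.65753293e+01,  2.25010514e+00, -2.85966325e+01,
        1.51643698e-02,  1.26871167e-02, -1.67348946e-05]), 'ee_pos': array([ 0.23939729, -0.63063244,  0.23047553]), 'tool_rot': array([-7.93423618e-04,  9.83589280e-01,  1.80420243e-01, -1.83273250e-04]), 'force': array([0.19978896, 0.38669784, 0.50662854]), 'moment': array([-0.04428626,  0.01692574, -0.03827735]), 'finger_force': 0.0, 'gripper_width': 0.9986078280133918}
side [[514.6, 0.0, 321.0], [0.0, 514.6, 245.1], [0.0, 0.0, 1.0]] [-0.094  0.     0.     0.     0.   ] [[-0.742, -0.364, 0.563, -0.275], [-0.67, 0.425, -0.609, 0.932], [-0.018, -0.829, -0.559, 0.92], [0.0, 0.0, 0.0, 1.0]]
top [[451.2, 0.0, 316.5], [0.0, 451.2, 240.4], [0.0, 0.0, 1.0]] [-0.108  0.     0.     0.     0.   ] [[0.002, -1.0, 0.031, 0.499], [-1.0, -0.002, 0.012, 0.017], [-0.012, -0.031, -0.999, 1.171], [0.0, 0.0, 0.0, 1.0]]
{'mtx': array([[375.33060154,   0.        , 326.50385869],
       [  0.        , 375.33060154, 237.35760263],
       [  0.        ,   0.        ,   1.        ]]), 'dist_coeffs': array([-0.05237978,  0.        ,  0.        ,  0.        ,  0.        ]), 'mount': array([[-9.20546079e-04, -9.57579132e-01, -2.88168977e-01,
         7.48224827e-02],
       [ 9.99999543e-01, -8.07688576e-04, -5.10533558e-04,
        -9.94046385e-05],
       [ 2.56125490e-04, -2.88169316e-01,  9.57579438e-01,
        -1.41869824e-01],
       [ 0.00000000e+00,  0.00000000e+00,  0.00000000e+00,
         1.00000000e+00]])}
```

View pics/side0.png

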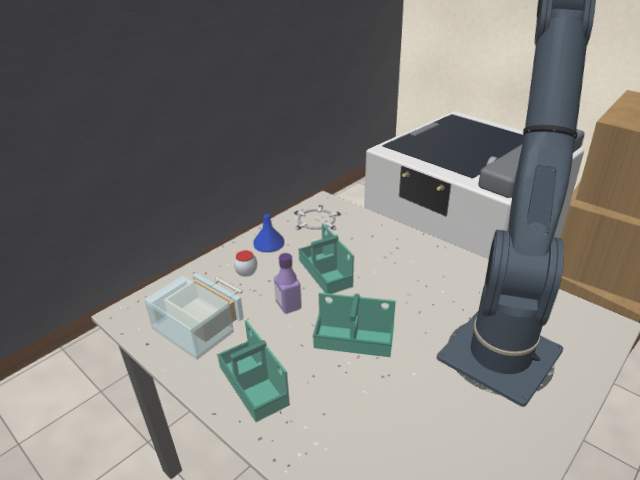

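View pics/top0.png

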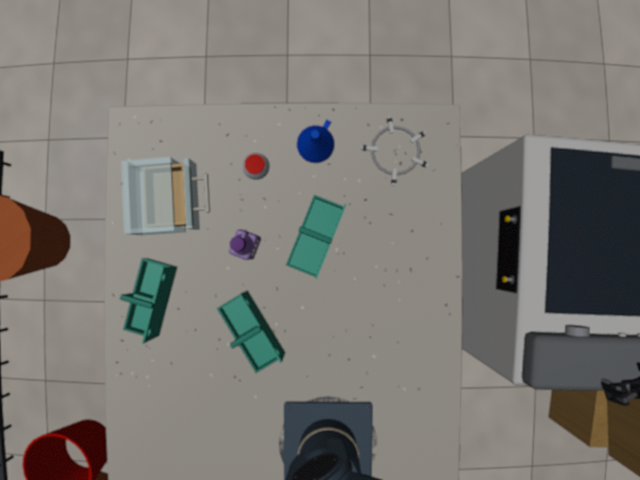

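The three teal look-alikes in the top view are at (150,298), (251,330) and (316,237). The one at (316,237), which is (327,262) in the side view, lies farthest right (lowest y), so it fits. Jug: top (243,244), side (287,285). Pins: top (510,218) and (508,279), side (405,174) and (440,187). I'll confirm this in one enlarged mosaic.

Run:
```python
import cv2,numpy as np
s=cv2.imread("pics/side0.png");t=cv2.imread("pics/top0.png")
def c(im,x,y,w,h,S,W=None):
    return cv2.resize(im[y:y+h,x:x+w],None,fx=S,fy=S,interpolation=cv2.INTER_CUBIC)
M=np.zeros((600,800,3),np.uint8)
def put(p,x,y): M[y:y+p.shape[0],x:x+p.shape[1]]=p
put(c(s,292,220,70,75,4),0,0)        # side caddy
put(c(t,280,190,70,95,4),280,0)      # top caddy ->280..560
put(c(t,490,200,40,100,4),560,0)     # top bracket
put(c(s,390,160,70,60,4),0,300)      # side bracket
put(c(s,268,250,40,65,3),280,400)    # side jug x3
put(c(t,222,225,45,40,4),400,400)    # top jug
cv2.imwrite("pics/mos.png",M)
```

```text
(no output)
```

View pics/mos.png

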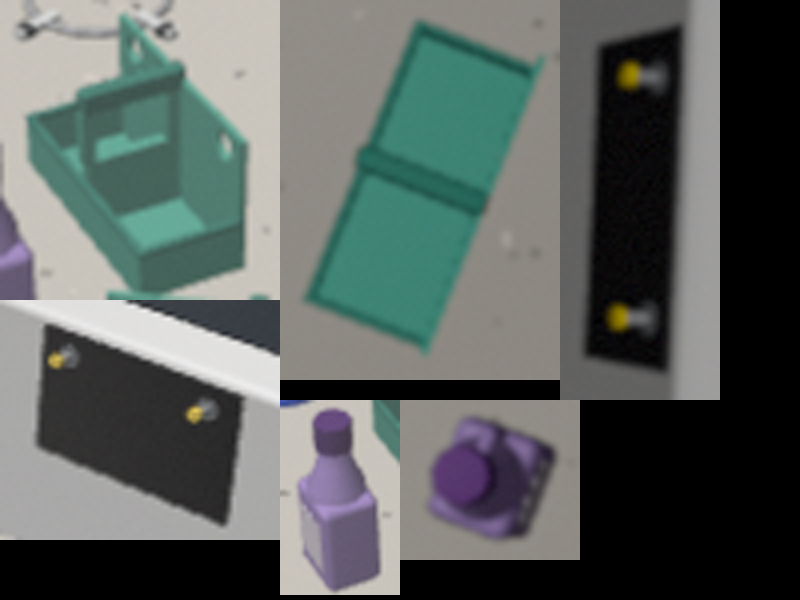

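The crop confirms it. The caddy at top (316,237) has its back plate with two holes on the right (−y) side. Side-view holes are at (326,232) and (348,256). The pin heads are at side (404,175) and (439,188). Next I fit the poses.

```bash
cat > h.py <<'E'
import cv2,numpy as np
from scipy.optimize import least_squares
from scipy.spatial.transform import Rotation as R
from plant import bot
def proj(P,cal,pose=None):
    T=np.linalg.inv(cal["pose"] if pose is None else pose)
    return cv2.projectPoints(np.asarray(P,float).reshape(-1,1,3),cv2.Rodrigues(T[:3,:3])[0],T[:3,3],cal["mtx"],np.array(cal["dist_coeffs"]))[0][:,0]
def yawT(p,L):
    c,s=np.cos(p[3]),np.sin(p[3]);L=np.asarray(L,float)/1000
    return L@np.array([[c,-s,0],[s,c,0],[0,0,1]]).T+p[:3]
def wristpose():
    o=bot.get_obs();q=o["tool_rot"];T=np.eye(4);T[:3,:3]=R.from_quat([q[1],q[2],q[3],q[0]]).as_matrix();T[:3,3]=o["ee_pos"]
    return T@bot.calibration("wrist")["mount"]
def fit(obs,p0,fix=None):
    """obs: list of (cal,pose,L,px); fix: fixed z"""
    def f(v):
        p=v if fix is None else np.r_[v[:2],fix,v[2]]
        return np.concatenate([(proj(yawT(p,L),c,ps)-px).ravel() for c,ps,L,px in obs])
    v0=p0 if fix is None else [p0[0],p0[1],p0[3]]
    r=least_squares(f,v0,loss="soft_l1",f_scale=1.0)
    p=r.x if fix is None else np.r_[r.x[:2],fix,r.x[2]]
    return p,f(r.x).reshape(-1,2)
def tooldelta(xyz):
    """world shift -> row shares in tool axes (total)"""
    q=bot.get_obs()["tool_rot"];return R.from_quat([q[1],q[2],q[3],q[0]]).as_matrix().T@np.asarray(xyz)/0.25
E
python3 - <<'E'
from h import *
S=bot.calibration("side");T=bot.calibration("top");h=.375
def pr(n,r):print(n,np.round(r[0],4),"\n",np.round(r[1],1).tolist())
a=lambda l:np.array(l)-h
cad=[(T,None,[(-42,95,40),(42,95,110),(42,-95,110),(-42,-95,40),(-41.5,0,120),(41.5,0,120)],a([(314.5,195.5),(346.25,204.5),(316.75,278.5),(286.25,265),(370-280>0 and 301.25,228.75),(330.5,241.75)])),
(S,None,[(37,70,92),(37,-70,92),(42,-95,110),(42,95,110),(-42,-95,0),(-42,-95,40),(-42,95,40),(42,-95,0)],a([(326.25,232.5),(348,256.5),(353.25,255.5),(322.25,223.5),(327,294.25),(327.5,284.5),(299,249.25),(353,286.25)]))]
pr("caddy",fit(cad,[.5,0,0,-1.9]));pr("caddy z0",fit(cad,[.5,0,0,-1.9],0.0))
br=[(S,None,[(-6,100,120),(-6,-100,120),(-6,100,0),(-6,-100,0),(-25,70,102),(-25,-70,102)],a([(401.25,166.25),(450.75,184.25),(399.25,196.75),(447,216.25),(404.25,175),(438.75,188)])),
(T,None,[(-6,100,0),(-6,100,120),(-6,-100,0),(-6,-100,120),(-25,70,102),(-25,-70,102)],a([(499.5,211.25),(520.75,206.25),(496.25,288.75),(517,293),(507,218.75),(504.5,279.5)]))]
pr("bracket",fit(br,[.5,-.45,.03,-1.57]))
j=[(S,None,[(0,0,165),(0,0,151)],a([(285.3,256),(285.3,261)])),(T,None,[(0,0,165)],a([(237.75,243.75)]))]
r=fit(j,[.5,.2,0,0],0.0);pr("jug",r)
for c,yaws in ((0,[0,.3,.6]),):
  for y in yaws:
    p=r[0].copy();p[3]=y;print(y,np.round(proj(yawT(p,[(33,27,92),(33,-27,92),(-33,-27,92),(-33,27,92)]),T)).tolist())
E
```

```text
caddy [ 5.4480e-01  3.3100e-02  1.7000e-03 -1.9496e+00] 
 [[0.0, -0.2], [0.9, 0.0], [0.4, 1.0], [0.0, 0.5], [-2.3, -0.2], [1.5, -0.0], [-1.0, -0.1], [-0.3, -0.1], [0.5, -0.3], [0.6, -0.5], [-0.2, 1.2], [-0.9, -0.3], [-0.6, 0.3], [0.1, 0.5]]
caddy z0 [ 0.5452  0.0325  0.     -1.9489] 
 [[0.2, -0.3], [1.0, -0.1], [0.6, 0.8], [0.3, 0.3], [-2.0, -0.4], [1.8, -0.2], [-1.0, 0.3], [-0.3, 0.2], [0.5, 0.1], [0.6, -0.1], [-0.2, 1.5], [-0.9, 0.0], [-0.6, 0.7], [0.1, 0.8]]
bracket [ 0.5109 -0.436   0.0403 -1.6222] 
 [[-0.3, -0.4], [-0.2, 0.1], [-0.6, -0.1], [-0.7, 0.3], [-0.1, 0.1], [0.0, 0.4], [0.2, -0.3], [-0.9, -0.3], [0.2, 0.8], [-0.6, 0.5], [1.3, 0.4], [1.3, 0.0]]
jug [0.5233 0.2066 0.     0.    ] 
 [[-0.2, 0.3], [0.1, -0.2], [0.1, -0.0]]
0 [[232.0, 230.0], [254.0, 230.0], [254.0, 258.0], [232.0, 258.0]]
0.3 [[229.0, 234.0], [250.0, 228.0], [258.0, 254.0], [236.0, 260.0]]
0.6 [[226.0, 239.0], [245.0, 226.0], [260.0, 249.0], [241.0, 262.0]]
```

The caddy is at (0.545, 0.0325) with yaw −1.949. The bracket is at (0.511, −0.436, 0.040) with yaw −1.622, and the jug is at (0.523, 0.207). First I raise the tool and turn −0.83 rad about its z, then translate to a hover over the grip bar.

Request:
{"name": "send_rows", "arguments": {
  "steps": [
    [0,0,-0.1,-0.2],
    [0,0,-0.1,-0.24],
    [0,0,-0.1,-0.24],
    [0,0,0,-0.24],
    [0,0,0,-0.24],
    [0,0,0,-0.24],
    [0,0,0,-0.24],
    [0,0,0,-0.02],
    [0,0,0,0]
  ],
  "hand": -1,
  "grip_force": 70
}}

```text
time_s: 0.85
ee_pos: [0.2393, -0.631, 0.3059]
tool_rot: [-0.0, 0.828, 0.56, 0.0]
force: [0.7, -1.0, -0.7]
gripper_width: 1.003
finger_force: 0.0
```

Request:
{"name": "send_rows", "arguments": {
  "steps": [
    [0.08,0.0045,0],
    [0.16,0.009,0],
    [0.16,0.009,0],
    [0.16,0.009,0],
    [0.16,0.009,0],
    [0.16,0.009,0],
    [0.16,0.009,0],
    [0.16,0.009,0],
    [0.16,0.009,0],
    [0.16,0.009,0],
    [0.16,0.009,0],
    [0.16,0.009,0],
    [0.16,0.009,0],
    [0.16,0.009,0],
    [0.16,0.009,0],
    [0.16,0.009,0],
    [0.16,0.009,0],
    [0.16,0.004,0],
    [0.12,0,0],
    [0,0,0]
  ]
}}

```text
schema error: expected 4 numbers
```

Request:
{"name": "send_rows", "arguments": {
  "steps": [
    [0.08,0.0045,0,0],
    [0.16,0.009,0,0],
    [0.16,0.009,0,0],
    [0.16,0.009,0,0],
    [0.16,0.009,0,0],
    [0.16,0.009,0,0],
    [0.16,0.009,0,0],
    [0.16,0.009,0,0],
    [0.16,0.009,0,0],
    [0.16,0.009,0,0],
    [0.16,0.009,0,0],
    [0.16,0.009,0,0],
    [0.16,0.009,0,0],
    [0.16,0.009,0,0],
    [0.16,0.009,0,0],
    [0.16,0.009,0,0],
    [0.16,0.009,0,0],
    [0.16,0.004,0,0],
    [0.12,0,0,0],
    [0,0,0,0]
  ]
}}

```text
time_s: 2.52
ee_pos: [0.5456, 0.0409, 0.3062]
tool_rot: [-0.002, 0.826, 0.563, 0.001]
force: [-1.0, 0.8, -0.6]
gripper_width: 0.996
finger_force: 0.0
```

Run:
```python
from h import *
P=wristpose();im=bot.camera("wrist")[:,:,::-1].copy();o=bot.get_obs();print(o["ee_pos"],o["tool_rot"],o["q"])
p=[.545,.0325,0,-1.949]
C=dict(bot.calibration("wrist"))
cv2.imwrite("pics/w1raw.png",im)
L=[(-42,95,40),(42,95,110),(42,-95,110),(-42,-95,40),(-41.5,0,120),(41.5,0,120)]
q=proj(yawT(p,L),C,P);print(q.round().tolist())
for a in q: cv2.drawMarker(im,tuple(int(v) for v in a),(0,0,255),0,10)
cv2.imwrite("pics/w1.png",im)
```

```text
[0.54483816 0.03728922 0.30597816] [-9.05297955e-04  8.26809510e-01  5.62481138e-01  4.27823315e-04] [ 0.17577617  0.34592359 -0.46463015  1.64978306  0.16260756  1.18454169
 -0.70256332]
[[416.0, 166.0], [427.0, 261.0], [229.0, 261.0], [240.0, 165.0], [329.0, 175.0], [328.0, 264.0]]
```

View pics/w1.png

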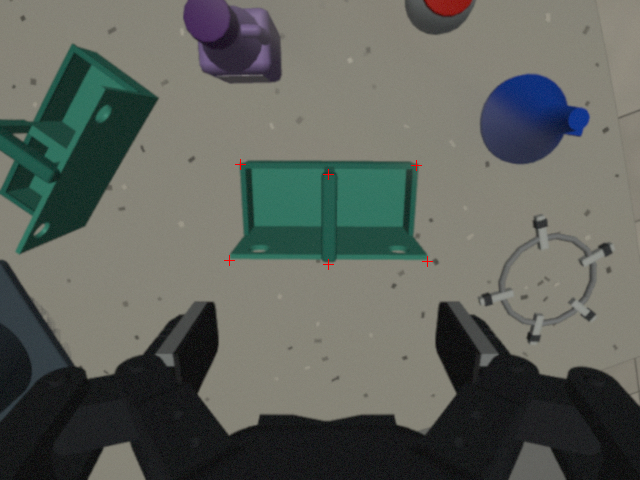

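The overlay matches the caddy in the wrist view: bar ends at (329,175) and (328,264), plate corners at (229,261) and (427,261). The jug is at (235,40) with its handle on the tool +y side. I'll descend part way, correct, then grasp.

Request:
{"name": "send_rows", "arguments": {
  "steps": [
    [-0.012,0.004,0.1,0],
    [0,0,0.15,0],
    [0,0,0.15,0],
    [0,0,0.15,0],
    [0,0,0.06,0],
    [0,0,0,0],
    [0,0,0,0],
    [0,0,0,0]
  ]
}}

```text
time_s: 3.23
ee_pos: [0.5451, 0.0297, 0.1552]
tool_rot: [0.001, 0.828, 0.561, 0.001]
force: [0.2, 0.5, 0.1]
gripper_width: 0.997
finger_force: 0.0
```

Run:
```python
from h import *
o=bot.get_obs();print(o["ee_pos"],o["tool_rot"])
print(tooldelta(np.array([.545,.0325,.092])-o["ee_pos"]))
```

```text
[0.54505529 0.02972183 0.15519654] [5.48183071e-04 8.27961890e-01 5.60783569e-01 7.72735909e-04]
[ 0.0100693  -0.0047772   0.25278481]
```

Request:
{"name": "send_rows", "arguments": {
  "steps": [
    [0.01,-0.004,0.07,0],
    [0,0,0.1,0],
    [0,0,0.08,0],
    [0,0,0,0],
    [0,0,0,0]
  ]
}}

```text
time_s: 3.65
ee_pos: [0.5447, 0.0327, 0.0923]
tool_rot: [0.0, 0.828, 0.561, 0.0]
force: [0.5, -1.2, 0.6]
gripper_width: 1.003
finger_force: 0.0
```

Request:
{"name": "send_rows", "arguments": {
  "steps": [
    [0,0,0,0],
    [0,0,0,0],
    [0,0,0,0],
    [0,0,0,0],
    [0,0,0,0],
    [0,0,0,0],
    [0,0,0,0],
    [0,0,0,0]
  ],
  "hand": 1,
  "grip_force": 70
}}

```text
time_s: 4.32
ee_pos: [0.5445, 0.0329, 0.0918]
tool_rot: [0.0, 0.827, 0.562, 0.0]
force: [-1.1, -0.3, 6.0]
gripper_width: 0.151
finger_force: 69.4
```

Request:
{"name": "send_rows", "arguments": {
  "steps": [
    [0,0,-0.04,0],
    [0,0,-0.08,0],
    [0,0,-0.08,0],
    [0,0,-0.08,0],
    [0,0,0,-0.1],
    [0,0,0,-0.2],
    [0,0,0,-0.2],
    [0,0,0,-0.154],
    [0,0,0,0],
    [0,0,0,0]
  ]
}}

```text
time_s: 5.15
ee_pos: [0.544, 0.0327, 0.1615]
tool_rot: [-0.0, 0.726, 0.688, -0.0]
force: [0.4, -0.7, -1.6]
gripper_width: 0.148
finger_force: 68.5
```

Request:
{"name": "send_rows", "arguments": {
  "steps": [
    [-0.05,-0.001,0,0],
    [-0.1,-0.003,0,0],
    [-0.12,-0.004,0,0],
    [-0.12,-0.004,0,0],
    [-0.12,-0.004,0,0],
    [-0.12,-0.004,0,0],
    [-0.12,-0.004,0,0],
    [-0.12,-0.004,0,0],
    [-0.12,-0.004,0,0],
    [-0.12,-0.004,0,0],
    [-0.12,-0.004,0,0],
    [-0.12,-0.001,0,0],
    [-0.1,0,0,0],
    [-0.08,0,0,0],
    [-0.05,0,0,0],
    [-0.02,0,0,0],
    [0,0,0,0],
    [0,0,0,0]
  ]
}}

```text
time_s: 6.65
ee_pos: [0.5127, -0.3645, 0.1607]
tool_rot: [-0.002, 0.725, 0.689, 0.0]
force: [-1.5, 3.7, -2.6]
gripper_width: 0.151
finger_force: 68.4
```

Run:
```python
from h import *
o=bot.get_obs();print(o["ee_pos"],o["tool_rot"],o["force"],o["q"])
P=wristpose()
im={n:bot.camera(n)[:,:,::-1].copy() for n in("side","top","wrist")}
for n in im: cv2.imwrite(f"pics/{n}2.png",im[n])
c=lambda a,x,y,w,h,S:cv2.resize(a[y:y+h,x:x+w],None,fx=S,fy=S,interpolation=cv2.INTER_CUBIC)
M=np.zeros((600,800,3),np.uint8)
def put(p,x,y): M[y:y+p.shape[0],x:x+p.shape[1]]=p
put(c(im["side"],365,150,110,100,4),0,0)
put(c(im["top"],440,200,85,100,4),440,0)
put(c(im["wrist"],160,100,330,190,1),0,405)
cv2.imwrite("pics/mos2.png",M)
```

```text
[ 0.5126957  -0.36451881  0.16065997] [-1.79012268e-03  7.25102750e-01  6.88638348e-01  1.49817302e-04] [-1.52913152  3.65310291 -2.58118101] [ 0.84404382  0.60673576 -0.49079811  1.64117955  0.32756117  0.97997599
  0.19081283]
```

View pics/mos2.png

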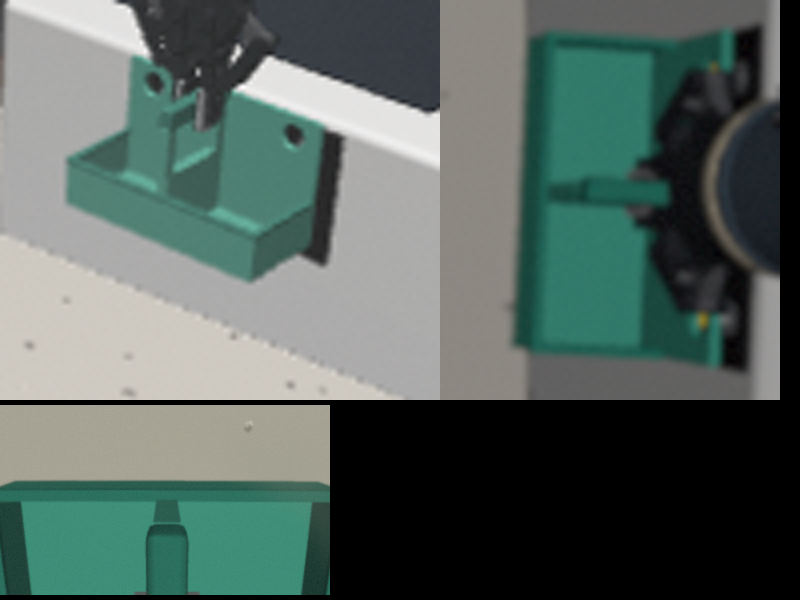

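The caddy is held close in front of the bracket. Side-view holes are at (404,170) and (438,183). My row sum overshot by 25 mm, so I back off and fit the caddy pose from this view.

Request:
{"name": "send_rows", "arguments": {
  "steps": [
    [0.05,0,0,0],
    [0.04,0,0,0],
    [0,0,0,0],
    [0,0,0,0],
    [0,0,0,0]
  ]
}}

```text
time_s: 7.22
ee_pos: [0.5151, -0.3438, 0.1617]
tool_rot: [0.001, 0.725, 0.689, -0.0]
force: [-1.5, -1.2, -2.9]
gripper_width: 0.155
finger_force: 68.6
```

Run:
```python
from h import *
S=bot.calibration("side");T=bot.calibration("top");h=.375
sp=lambda l:np.array([(365+x/4-h,150+y/4-h) for x,y in l])
tp=lambda l:np.array([(440+(x-440)/4-h,200+y/4-h) for x,y in l])
ob=[(S,None,[(-42,95,40),(-42,-95,40),(-42,-95,0),(37,-95,110),(37,-70,92),(37,70,92),(37,95,110)],sp([(68,158),(252,238),(250,280),(322,130),(294,134),(155,81),(133,58)])),
(T,None,[(-42,95,40),(-42,-95,40),(42,95,110),(42,-95,110)],tp([(537,38),(520,345),(733,32),(714,366)]))]
p,r=fit(ob,[.513,-.364,.07,-1.622]);print(np.round(p,4),np.round(r,1).tolist())
print("exp",[.5127,-.3645,.0689])
o=bot.get_obs();q=o["tool_rot"];print(o["ee_pos"],2*np.arctan2(q[2],q[1])-np.pi,o["force"])
```

```text
[ 0.5115 -0.3607  0.0725 -1.6364] [[-0.4, 0.4], [0.1, 0.3], [-0.6, 0.7], [-0.4, -1.0], [-0.6, 0.5], [-0.5, 0.4], [-0.5, -1.0], [2.2, -0.9], [1.8, 2.4], [-0.3, 0.1], [-0.2, 1.8]]
exp [0.5127, -0.3645, 0.0689]
[ 0.51506021 -0.34382299  0.16166847] -1.621402441745262 [-1.52877064 -1.24038709 -2.90016331]
```

Request:
{"name": "send_rows", "arguments": {
  "steps": [
    [0,0,0.03,0],
    [0,0,0.03,0],
    [0,0,0.018,0],
    [0,0,0,0],
    [0,0,0,0],
    [0,0,0,0]
  ]
}}

```text
time_s: 7.72
ee_pos: [0.5148, -0.3437, 0.1417]
tool_rot: [-0.0, 0.725, 0.689, 0.0]
force: [0.6, -0.7, -2.4]
gripper_width: 0.149
finger_force: 68.5
```

Run:
```python
from h import *
S=bot.calibration("side");T=bot.calibration("top")
o=bot.get_obs();q=o["tool_rot"];tcp=o["ee_pos"];yaw=2*np.arctan2(q[2],q[1])-np.pi;print(tcp,yaw)
s=bot.camera("side")[:,:,::-1].copy();cv2.imwrite("pics/side3.png",s)
def yel(im,x,y,r=7):
    a=im[y-r:y+r+1,x-r:x+r+1].astype(float);w=np.clip(np.minimum(a[...,2],a[...,1])-a[...,0]-25,0,None)
    g=np.mgrid[y-r:y+r+1,x-r:x+r+1];return np.array([(g[1]*w).sum(),(g[0]*w).sum()])/w.sum()
s0=cv2.imread("pics/side0.png");t0=cv2.imread("pics/top0.png")
hs=np.array([yel(s0,404,175),yel(s0,438,188)]);ht=np.array([yel(t0,507,219),yel(t0,504,279)]);print(hs,ht)
H=[]
for i in range(2):
    f=lambda X:np.r_[(proj(X,S)-hs[i]).ravel(),(proj(X,T)-ht[i]).ravel()]
    r=least_squares(f,[.5,-.41,.14]);H.append(r.x);print("head",r.x.round(4),f(r.x).round(1))
c=[tcp[0],tcp[1],tcp[2]-.0918,yaw]
ph=proj(yawT(c,[(37,70,92),(37,-70,92)]),S);print("pred holes",ph)
for i in range(2):
    x,y=ph[i].round().astype(int);print(s[y-5:y+6,x-6:x+7,1])
M=cv2.resize(s[150:250,360:480],None,fx=6,fy=6,interpolation=cv2.INTER_CUBIC);cv2.imwrite("pics/mos3.png",M)
```

```text
[ 0.51481509 -0.34367134  0.14171688] -1.6218728496252142
[[403.47460938 174.66796875]
 [438.16336634 188.01650165]] [[506.90357698 218.25349922]
 [504.18980963 278.9193729 ]]
head [ 0.5829 -0.4121  0.1429] [-0.3  0.   0.1  0.1]
head [ 0.4424 -0.4044  0.1431] [-0.3  0.1  0.1  0.2]
pred holes [[398.4483409  177.79056645]
 [433.18507691 191.36323554]]
[[173 142 128 129 128 129 106  74  66  62  56  53  52]
 [171 142 127 128 127 125 132 117 111  99  72  56  54]
 [165 141 130 129 120 118 153 143 128 128 105  65  55]
 [165 139 129 128 112 140 167 172 128 124 128  83  54]
 [166 140 129 130 118 144 168 172 100 113 128  97  68]
 [163 140 129 128 131 149 167 171 102  96 125  88  87]
 [159 137 130 129 142 157 170 172 106 101 125  88 102]
 [158 135 130 130 128 152 171 170 123 122 130  89 103]
 [157 136 128 128 129 129 137 139 131 129 129  86 103]
 [152 133 129 129 128 129 130 130 129 128 130 100 112]
 [152 133 129 130 130 129 130 130 128 132 135 148 140]]
[[129 129 129 129 128 130 140 158 133  81  68  90 115]
 [127 128 129 128 128 126 127 128 140 150 165 187 185]
 [129 127 130 129 123 103  93 113 125 129 130 142 161]
 [129 129 128 127  98  52  42  49  87 128 129 129 128]
 [129 127 130 127  97  46  43  44  60 124 128 128 126]
 [130 129 129 129 124  66  45  44  50  91 128 126 125]
 [127 128 129 130 150 106  56  42  50  93 128 127 126]
 [129 128 129 130 152 166 116  83  75 111 129 129 125]
 [130 128 128 130 130 148 169 168 138 127 128 128 126]
 [129 128 128 129 129 128 129 129 129 128 128 128 126]
 [128 128 128 127 129 129 128 129 128 129 129 128 125]]
```

View pics/mos3.png

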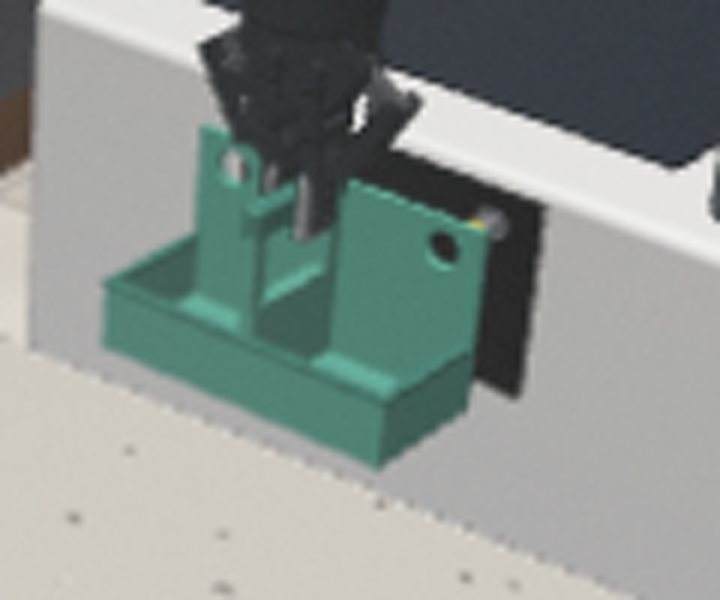

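The heads triangulate to z≈0.143, and hole minus head offsets are within about 1 mm. I insert slowly, checking force.

Request:
{"name": "send_rows", "arguments": {
  "steps": [
    [-0.02,0.004,-0.004,0],
    [-0.02,0,0,0],
    [-0.02,0,0,0],
    [-0.015,0,0,0],
    [-0.015,0,0,0],
    [-0.01,0,0,0],
    [0,0,0,0],
    [0,0,0,0]
  ]
}}

```text
time_s: 8.43
ee_pos: [0.5144, -0.3687, 0.1428]
tool_rot: [-0.0, 0.725, 0.689, 0.0]
force: [0.0, -0.1, -2.1]
gripper_width: 0.153
finger_force: 68.6
```

Request:
{"name": "send_rows", "arguments": {
  "steps": [
    [-0.012,0,0,0],
    [-0.012,0,0,0],
    [0,0,0,0],
    [0,0,0,0],
    [0,0,0,0]
  ]
}}

```text
time_s: 8.85
ee_pos: [0.5142, -0.3746, 0.1428]
tool_rot: [-0.0, 0.725, 0.689, 0.0]
force: [-0.4, -1.2, -2.2]
gripper_width: 0.154
finger_force: 68.6
```

Request:
{"name": "send_rows", "arguments": {
  "steps": [
    [-0.012,0,0,0],
    [-0.012,0,0,0],
    [-0.012,0,0,0],
    [-0.006,0,0,0],
    [0,0,0,0],
    [0,0,0,0]
  ]
}}

```text
time_s: 9.35
ee_pos: [0.5136, -0.3852, 0.1427]
tool_rot: [-0.0, 0.725, 0.689, 0.0]
force: [0.9, -0.5, -3.0]
gripper_width: 0.152
finger_force: 68.6
```

Run:
```python
from h import *
s=bot.camera("side")[:,:,::-1];t=bot.camera("top")[:,:,::-1]
M=np.zeros((600,800,3),np.uint8)
M[:500,:480]=cv2.resize(s[150:250,375:471],None,fx=5,fy=5,interpolation=cv2.INTER_CUBIC)
M[:600,490:790]=cv2.resize(t[190:310,475:535],None,fx=5,fy=5,interpolation=cv2.INTER_CUBIC)
cv2.imwrite("pics/mos4.png",M);o=bot.get_obs();print(o["ee_pos"],o["force"])
```

```text
[ 0.51363541 -0.38495789  0.14276029] [-0.27691762  0.51207359 -2.85054821]
```

View pics/mos4.png

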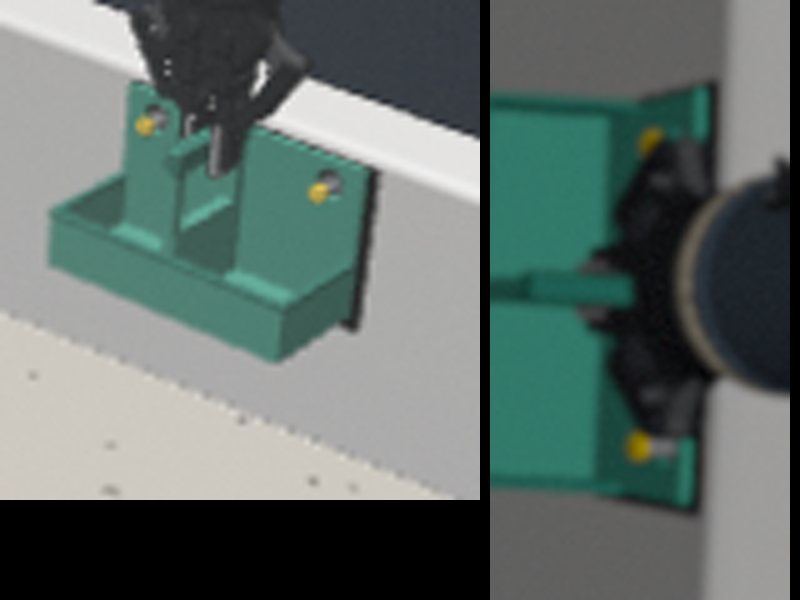

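Both yellow heads stand in front of the back plate: side ≈(405,175) and (439,188), top ≈(505,218) and (502,279). Now I lower until the shafts carry the caddy.

Request:
{"name": "send_rows", "arguments": {
  "steps": [
    [0,0,0.01,0],
    [0,0,0.01,0],
    [0,0,0.006,0],
    [0,0,0,0],
    [0,0,0,0],
    [0,0,0,0]
  ]
}}

```text
time_s: 9.95
ee_pos: [0.5137, -0.3851, 0.1363]
tool_rot: [-0.0, 0.725, 0.689, 0.0]
force: [0.2, -0.9, -2.6]
gripper_width: 0.15
finger_force: 68.6
```

Request:
{"name": "send_rows", "arguments": {
  "steps": [
    [0,0,0.004,0],
    [0,0,0,0],
    [0,0,0,0],
    [0,0,0,0]
  ]
}}

```text
time_s: 10.28
ee_pos: [0.5137, -0.3851, 0.1354]
tool_rot: [0.0, 0.725, 0.689, 0.0]
force: [0.3, -0.7, -3.2]
gripper_width: 0.15
finger_force: 68.6
```

Request:
{"name": "send_rows", "arguments": {
  "steps": [
    [0,0,0.004,0],
    [0,0,0,0],
    [0,0,0,0],
    [0,0,0,0]
  ]
}}

```text
time_s: 10.62
ee_pos: [0.5136, -0.3851, 0.1343]
tool_rot: [0.0, 0.725, 0.689, 0.0]
force: [0.7, 0.3, -2.7]
gripper_width: 0.149
finger_force: 68.6
```

Request:
{"name": "send_rows", "arguments": {
  "steps": [
    [0,0,0.003,0],
    [0,0,0,0],
    [0,0,0,0],
    [0,0,0,0]
  ]
}}

```text
time_s: 10.95
ee_pos: [0.5137, -0.3851, 0.1336]
tool_rot: [0.0, 0.725, 0.689, 0.0]
force: [0.4, -0.2, -1.5]
gripper_width: 0.152
finger_force: 68.9
```

Request:
{"name": "send_rows", "arguments": {
  "steps": [
    [0,0,0.003,0],
    [0,0,0,0],
    [0,0,0,0],
    [0,0,0,0]
  ]
}}

```text
time_s: 11.28
ee_pos: [0.5138, -0.3851, 0.1332]
tool_rot: [0.0, 0.725, 0.689, 0.0]
force: [-1.5, 0.9, 4.3]
gripper_width: 0.151
finger_force: 69.6
```

Request:
{"name": "send_rows", "arguments": {
  "steps": [
    [0,0,0,0],
    [0,0,0,0],
    [0,0,0,0],
    [0,0,0,0],
    [0,0,0,0],
    [0,0,0,0]
  ],
  "hand": -1
}}

```text
time_s: 11.78
ee_pos: [0.5136, -0.3851, 0.1327]
tool_rot: [-0.0, 0.725, 0.689, 0.0]
force: [0.8, 0.7, 0.5]
gripper_width: 0.98
finger_force: 0.0
```

Request:
{"name": "send_rows", "arguments": {
  "steps": [
    [0,0,-0.04,0],
    [0,0,-0.08,0],
    [0,0,-0.12,0],
    [0,0,-0.16,0],
    [0,0,-0.16,0],
    [0,0,-0.16,0],
    [0,0,-0.1,0],
    [0,0,0,0],
    [0,0,0,0]
  ]
}}

```text
time_s: 12.53
ee_pos: [0.5142, -0.3851, 0.3404]
tool_rot: [0.002, 0.725, 0.689, 0.0]
force: [-0.7, -0.3, -0.9]
gripper_width: 0.999
finger_force: 0.0
```

The caddy hangs and is released. Now to the jug: turn +0.33 rad and move to a hover.

Request:
{"name": "send_rows", "arguments": {
  "steps": [
    [0,0,0,0.15],
    [0,0,0,0.2],
    [0,0,0,0.2],
    [0,0,0,0.11],
    [0,0,0,0],
    [0,0,0,0]
  ]
}}

```text
time_s: 13.03
ee_pos: [0.5132, -0.3849, 0.3369]
tool_rot: [-0.001, 0.828, 0.561, -0.0]
force: [-0.4, 0.5, -0.0]
gripper_width: 0.999
finger_force: 0.0
```

Request:
{"name": "send_rows", "arguments": {
  "steps": [
    [0.074,-0.028,0,0],
    [0.1475,-0.056,0,0],
    [0.1475,-0.056,0,0],
    [0.1475,-0.056,0,0],
    [0.1475,-0.056,0,0],
    [0.1475,-0.056,0,0],
    [0.1475,-0.056,0,0],
    [0.1475,-0.056,0,0],
    [0.1475,-0.056,0,0],
    [0.1475,-0.056,0,0],
    [0.1475,-0.056,0,0],
    [0.1475,-0.056,0,0],
    [0.1475,-0.056,0,0],
    [0.1475,-0.056,0,0],
    [0.1475,-0.056,0,0],
    [0.074,-0.028,0,0],
    [0,0,0,0],
    [0,0,0,0],
    [0,0,0,0]
  ]
}}

```text
time_s: 14.62
ee_pos: [0.5245, 0.2054, 0.3374]
tool_rot: [0.0, 0.828, 0.561, -0.001]
force: [0.2, 0.5, -0.3]
gripper_width: 0.999
finger_force: 0.0
```

Run:
```python
from h import *
o=bot.get_obs();P=wristpose();im=bot.camera("wrist")[:,:,::-1].copy();q=o["tool_rot"];print(o["ee_pos"],2*np.arctan2(q[2],q[1]))
C=bot.calibration("wrist");np.save("P5.npy",P)
cv2.imwrite("pics/w5raw.png",im)
p=[.5233,.2066,0,-.378]
b=[(33,27),(33,-27),(-33,-27),(-33,27)]
q=proj(yawT(p,[(x,y,z) for z in(0,92) for x,y in b]+[(0,0,165)]),C,P);print(q.round(1).tolist())
for a in q: cv2.drawMarker(im,tuple(int(v) for v in a),(0,255,255),0,8)
x,y=q[-1].round().astype(int);x0=max(0,min(440,x-100));y0=max(0,min(330,y-75));print(x0,y0)
side=cv2.resize(bot.camera("side")[150:250,375:475,::-1],(200,200))
M=cv2.resize(im[y0:y0+150,x0:x0+200],(800,600),interpolation=cv2.INTER_CUBIC);M[:200,600:]=side;cv2.imwrite("pics/w5.png",M)
```

```text
[0.52449838 0.20542605 0.33735233] 1.1902741862717283
[[350.7, 163.0], [350.1, 205.0], [299.4, 205.2], [298.4, 163.2], [356.3, 171.9], [355.3, 222.9], [293.4, 223.1], [291.9, 172.1], [323.7, 214.0]]
224 139
```

View pics/w5.png

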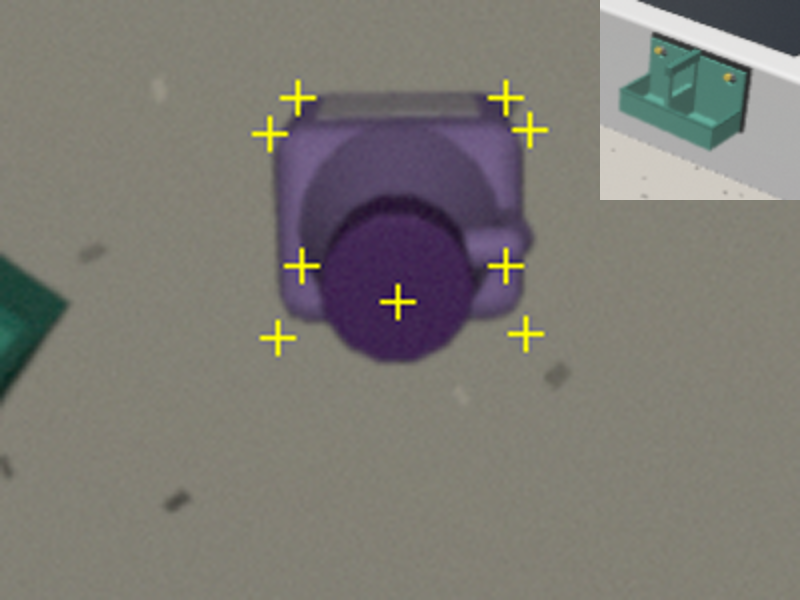

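The jug's sides are parallel to the tool axes, with the handle on the +y tool side. Its cap centre lies about 5 px (4 mm) towards +x of my estimate. The inset shows the caddy hanging on both heads. I shift and descend onto the cap.

Request:
{"name": "send_rows", "arguments": {
  "steps": [
    [0.017,-0.006,0.06,0],
    [0,0,0.14,0],
    [0,0,0.16,0],
    [0,0,0.16,0],
    [0,0,0.14,0],
    [0,0,0.1,0],
    [0,0,0.057,0],
    [0,0,0,0],
    [0,0,0,0],
    [0,0,0,0]
  ]
}}

```text
time_s: 15.55
ee_pos: [0.5254, 0.2108, 0.1348]
tool_rot: [0.0, 0.828, 0.56, 0.001]
force: [-0.4, 0.6, -0.3]
gripper_width: 1.005
finger_force: 0.0
```

Request:
{"name": "send_rows", "arguments": {
  "steps": [
    [0,0,0,0],
    [0,0,0,0],
    [0,0,0,0],
    [0,0,0,0],
    [0,0,0,0],
    [0,0,0,0],
    [0,0,0,0],
    [0,0,0,0]
  ],
  "hand": 1,
  "grip_force": 70
}}

```text
time_s: 16.22
ee_pos: [0.5246, 0.2114, 0.1343]
tool_rot: [0.0, 0.828, 0.561, 0.0]
force: [-2.4, -0.2, 6.1]
gripper_width: 0.377
finger_force: 69.2
```

The cap is gripped. The pin heads project over the pockets, leaving a window of about 58 mm between the front wall and the heads for the 54 mm jug. So I'll aim about 9 mm forward of the pocket middle. Lift, turn back and carry to a hover over the left pocket.

Request:
{"name": "send_rows", "arguments": {
  "steps": [
    [0,0,-0.04,0],
    [0,0,-0.1,0],
    [0,0,-0.14,0],
    [0,0,-0.14,0],
    [0,0,-0.14,0],
    [0,0,-0.1,0],
    [0,0,-0.06,0],
    [0,0,0,-0.1],
    [0,0,0,-0.2],
    [0,0,0,-0.2],
    [0,0,0,-0.16],
    [0,0,0,0],
    [0,0,0,0]
  ]
}}

```text
time_s: 17.3
ee_pos: [0.5243, 0.2108, 0.3136]
tool_rot: [-0.0, 0.726, 0.688, -0.0]
force: [-0.2, -0.3, -4.6]
gripper_width: 0.379
finger_force: 70.8
```

Request:
{"name": "send_rows", "arguments": {
  "steps": [
    [-0.06,0.008,0,0],
    [-0.12,0.017,0,0],
    [-0.16,0.017,0,0],
    [-0.16,0.017,0,0],
    [-0.16,0.017,0,0],
    [-0.16,0.017,0,0],
    [-0.16,0.017,0,0],
    [-0.16,0.017,0,0],
    [-0.16,0.017,0,0],
    [-0.16,0.017,0,0],
    [-0.16,0.017,0,0],
    [-0.16,0.017,0,0],
    [-0.16,0.017,0,0],
    [-0.16,0.017,0,0],
    [-0.16,0.017,0,0],
    [-0.07,0.011,0,0],
    [-0.032,0,0,0],
    [0,0,0,0],
    [0,0,0,0],
    [0,0,0,0]
  ]
}}

```text
time_s: 18.97
ee_pos: [0.5592, -0.3798, 0.3138]
tool_rot: [-0.0, 0.724, 0.689, 0.0]
force: [0.2, 0.6, -5.5]
gripper_width: 0.383
finger_force: 70.7
```

Run:
```python
from h import *
o=bot.get_obs();q=o["tool_rot"];print(o["ee_pos"],2*np.arctan2(q[2],q[1])-np.pi,o["force"],o["moment"],o["gripper_width"])
s=bot.camera("side")[:,:,::-1];t=bot.camera("top")[:,:,::-1]
cv2.imwrite("pics/side6.png",s);cv2.imwrite("pics/top6.png",t)
M=np.zeros((600,800,3),np.uint8)
M[:600,:480]=cv2.resize(s[110:230,375:471],None,fx=5,fy=5,interpolation=cv2.INTER_CUBIC)
M[:600,490:790]=cv2.resize(t[190:310,470:530],None,fx=5,fy=5,interpolation=cv2.INTER_CUBIC)
cv2.imwrite("pics/mos6.png",M)
```

```text
[ 0.55916662 -0.37981398  0.31381907] -1.6203168345902288 [ 0.15623475  0.61586158 -5.49169058] [ 0.05813314 -0.07529676 -0.01886245] 0.3829100785487067
```

View pics/mos6.png

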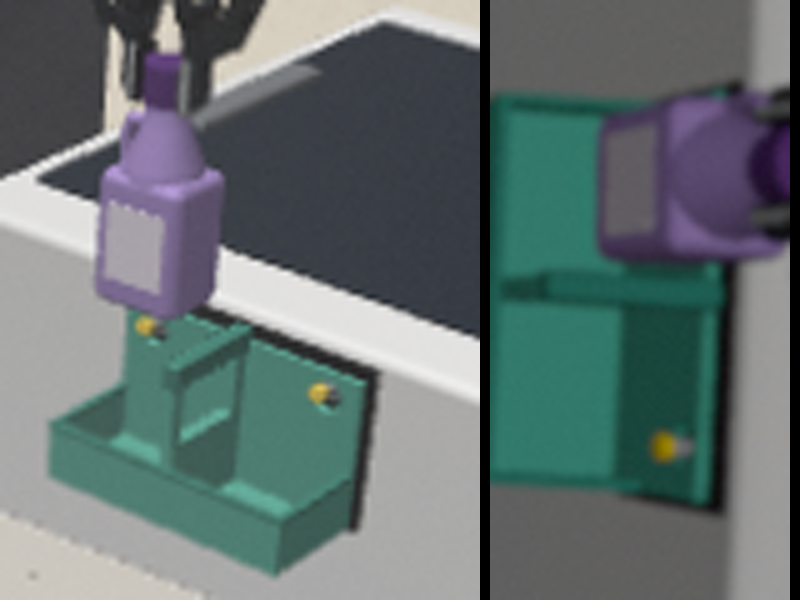

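The jug hovers over the left pocket, label face at side (402,160). The caddy hangs flush with heads at (404,175) and (439,188). Now I fit the jug-to-caddy offset.

Run:
```python
from h import *
S=bot.calibration("side");T=bot.calibration("top")
sp=lambda l:np.array([(375+x/5-.4,110+y/5-.4) for x,y in l])
tp=lambda l:np.array([(470+(x-490)/5-.4,190+y/5-.4) for x,y in l])
oc=[(S,None,[(-42,-95,40),(-42,-95,0),(-42,95,40),(-42,95,0),(37,-95,110),(37,95,110)],sp([(278,522),(275,575),(50,425),(50,470),(367,385),(127,308)])),
(T,None,[(-42,95,40),(42,-95,110)],tp([(497,97),(713,503)]))]
for fx in (.0418,None):
    p,r=fit(oc,[.5134,-.388,.042,-1.622],fx);print("caddy",p.round(4),r.round(1).tolist())
a=2.4
oj=[(S,None,[(-33+a,27-a,2),(33-a,27-a,2),(-33+a,-27+a,85),(-33+a,27-a,90),(0,0,165)],sp([(180,316),(97,300),(221,185),(173,205),(164,56)])),
(T,None,[(0,27,3),(0,27,89)],tp([(601,184),(664,180)]))]
for zz in (.1795,None):
    p,r=fit(oj,[.559,-.38,.18,-.05],zz);print("jug",p.round(4),r.round(1).tolist())
print("exp caddy .5134 -.3881; jug .5592 -.3798")
```

```text
caddy [ 0.5139 -0.3863  0.0418 -1.6166] [[0.8, 0.3], [0.2, 0.4], [-0.0, 0.3], [-0.6, 1.5], [-0.7, -0.2], [0.1, -2.4], [0.6, -0.2], [-0.2, 0.1]]
caddy [ 0.5137 -0.3858  0.0426 -1.6168] [[0.8, 0.2], [0.2, 0.3], [-0.1, 0.1], [-0.6, 1.4], [-0.7, -0.3], [0.0, -2.6], [0.5, -0.1], [-0.2, 0.2]]
jug [ 0.5597 -0.3831  0.1795  0.0112] [[-2.1, 1.5], [-1.1, -0.6], [0.1, -0.9], [1.4, -1.6], [1.0, 1.0], [-1.8, 1.0], [1.0, -0.7]]
jug [ 0.5604 -0.3844  0.1779  0.0263] [[-1.9, 1.8], [-1.1, -0.2], [0.0, -0.7], [1.5, -1.3], [1.0, 1.3], [-1.5, 0.9], [1.3, -0.8]]
exp caddy .5134 -.3881; jug .5592 -.3798
```

Run:
```python
from h import *
S=bot.calibration("side");T=bot.calibration("top")
th=np.arange(0,2*np.pi,.2);r=8
def body(x,y,tx=0,ty=0,z=.1795,R_=5):
    pts=[]
    for zz,sh in((0,R_),(R_*.3,R_*.3),(R_,0),(80,0)):
        for sx in(1,-1):
            for sy in(1,-1):
                for t in th: pts.append((sx*(33-r)+(r-sh)*np.cos(t),sy*(27-r)+(r-sh)*np.sin(t),zz))
    p=np.array(pts)-[0,0,150.];p=R.from_euler("xyz",[tx,ty,-.0506]).apply(p/1000)+[x,y,z+.15]
    return p
def mask(n):
    im=cv2.imread(f"pics/{n}6.png").astype(int);b,g,rr=im[...,0],im[...,1],im[...,2]
    return ((b-g>12)&(rr-g>4)).astype(np.uint8)
ms=mask("side");mt=mask("top")
def edges(v,n):
    P=proj(body(*v),S if n=="side" else T);h=cv2.convexHull(P.astype(np.float32))[:,0]
    return h
def cross(h,axis,val,mx):
    out=[]
    for a,b in zip(h,np.roll(h,-1,0)):
        if (a[axis]-val)*(b[axis]-val)<0: out.append(a[1-axis]+(val-a[axis])*(b[1-axis]-a[1-axis])/(b[axis]-a[axis]))
    return (max(out) if mx else min(out)) if out else np.nan
ob=[]
for row in range(150,167,2):
    c=np.where(ms[row,385:425])[0]+385; ob+= [("side",1,row,0,c.min()-.5),("side",1,row,1,c.max()+.5)]
for col in range(402,412,2):
    c=np.where(ms[150:180,col])[0]+150; ob.append(("side",0,col,1,c.max()+.5))
for row in range(218,236,2):
    c=np.where(mt[row,480:527])[0]+480; ob.append(("top",1,row,0,c.min()-.5))
for col in range(500,512,3):
    c=np.where(mt[200:250,col])[0]+200; ob+=[("top",0,col,0,c.min()-.5),("top",0,col,1,c.max()+.5)]
def f(v):
    H={n:edges(v,n) for n in("side","top")}
    return np.nan_to_num(np.array([cross(H[n],ax,val,mx)-o for n,ax,val,mx,o in ob]),nan=3)
for v0 in([.5592,-.3798],[.5592,-.3798,0,0]):
    q=least_squares(f,v0,loss="soft_l1",diff_step=1e-3,x_scale=[.01,.01,.03,.03][:len(v0)])
    print(q.x.round(4),q.cost,[(o[0][0],o[1],o[2],o[3],round(float(e),1)) for o,e in zip(ob,f(q.x))] if len(v0)==2 else "")
```

```text
[ 0.5603 -0.3865] 12.482438683919469 [('s', 1, 150, 0, -0.1), ('s', 1, 150, 1, -0.5), ('s', 1, 152, 0, -0.3), ('s', 1, 152, 1, 0.4), ('s', 1, 154, 0, -0.4), ('s', 1, 154, 1, 0.2), ('s', 1, 156, 0, 0.5), ('s', 1, 156, 1, -0.0), ('s', 1, 158, 0, 0.4), ('s', 1, 158, 1, -0.2), ('s', 1, 160, 0, 0.2), ('s', 1, 160, 1, -0.4), ('s', 1, 162, 0, 0.1), ('s', 1, 162, 1, 0.5), ('s', 1, 164, 0, -0.0), ('s', 1, 164, 1, 0.3), ('s', 1, 166, 0, -0.1), ('s', 1, 166, 1, 0.1), ('s', 0, 402, 1, 0.4), ('s', 0, 404, 1, 1.2), ('s', 0, 406, 1, -0.1), ('s', 0, 408, 1, 0.4), ('s', 0, 410, 1, 0.9), ('t', 1, 218, 0, -9.4), ('t', 1, 220, 0, 0.5), ('t', 1, 222, 0, 0.4), ('t', 1, 224, 0, 0.4), ('t', 1, 226, 0, 0.3), ('t', 1, 228, 0, 0.2), ('t', 1, 230, 0, 0.1), ('t', 1, 232, 0, 0.1), ('t', 1, 234, 0, -0.0), ('t', 0, 500, 0, -2.0), ('t', 0, 500, 1, 0.1), ('t', 0, 503, 0, -0.7), ('t', 0, 503, 1, 0.3), ('t', 0, 506, 0, -0.5), ('t', 0, 506, 1, 0.5), ('t', 0, 509, 0, -0.2), ('t', 0, 509, 1, 0.6)]
[ 0.5599 -0.393   0.0505 -0.0043] 11.881921015038397
```

The jug hangs about 6 mm towards the bracket relative to the TCP. I go 10 mm forward, lower to between head level and the front wall, and then feel for the pin head by gentle contact.

Request:
{"name": "send_rows", "arguments": {
  "steps": [
    [0.02,0,0,0],
    [0.02,0,0,0],
    [0,0,0,0],
    [0,0,0.03,0],
    [0,0,0.05,0],
    [0,0,0.06,0],
    [0,0,0.06,0],
    [0,0,0.06,0],
    [0,0,0.04,0],
    [0,0,0.03,0],
    [0,0,0,0],
    [0,0,0,0],
    [0,0,0,0]
  ]
}}

```text
time_s: 20.15
ee_pos: [0.5596, -0.3721, 0.2319]
tool_rot: [0.001, 0.725, 0.689, 0.0]
force: [0.2, 0.5, -4.0]
gripper_width: 0.378
finger_force: 70.6
```

Request:
{"name": "send_rows", "arguments": {
  "steps": [
    [-0.008,0,0,0],
    [-0.004,0,0,0],
    [0,0,0,0],
    [0,0,0,0]
  ]
}}

```text
time_s: 20.48
ee_pos: [0.5591, -0.3752, 0.2313]
tool_rot: [0.0, 0.725, 0.689, 0.0]
force: [0.2, 0.0, -4.8]
gripper_width: 0.38
finger_force: 70.6
```

Request:
{"name": "send_rows", "arguments": {
  "steps": [
    [-0.004,0,0,0],
    [0,0,0,0],
    [0,0,0,0]
  ]
}}

```text
time_s: 20.73
ee_pos: [0.5589, -0.376, 0.231]
tool_rot: [-0.0, 0.725, 0.689, -0.0]
force: [-0.2, -0.8, -5.5]
gripper_width: 0.38
finger_force: 70.6
```

Request:
{"name": "send_rows", "arguments": {
  "steps": [
    [-0.004,0,0,0],
    [0,0,0,0],
    [0,0,0,0]
  ]
}}

```text
time_s: 20.98
ee_pos: [0.5589, -0.377, 0.231]
tool_rot: [-0.0, 0.725, 0.689, -0.0]
force: [0.5, -0.6, -5.3]
gripper_width: 0.382
finger_force: 70.6
```

Request:
{"name": "send_rows", "arguments": {
  "steps": [
    [-0.004,0,0,0],
    [0,0,0,0],
    [0,0,0,0]
  ]
}}

```text
time_s: 21.23
ee_pos: [0.5589, -0.378, 0.231]
tool_rot: [-0.0, 0.725, 0.689, 0.0]
force: [0.7, 0.3, -5.2]
gripper_width: 0.38
finger_force: 70.6
```

Request:
{"name": "send_rows", "arguments": {
  "steps": [
    [-0.004,0,0,0],
    [0,0,0,0],
    [0,0,0,0]
  ]
}}

```text
time_s: 21.48
ee_pos: [0.5589, -0.3787, 0.2311]
tool_rot: [-0.0, 0.725, 0.689, 0.0]
force: [-0.4, 2.1, -3.9]
gripper_width: 0.374
finger_force: 70.7
```

Request:
{"name": "send_rows", "arguments": {
  "steps": [
    [-0.004,0,0,0],
    [0,0,0,0],
    [0,0,0,0]
  ]
}}

```text
time_s: 21.73
ee_pos: [0.5589, -0.3795, 0.2311]
tool_rot: [-0.0, 0.725, 0.689, 0.0]
force: [-1.0, 2.8, -3.1]
gripper_width: 0.376
finger_force: 70.8
```

Contact felt at TCP y ≈ −0.378. I back off to the middle of the window and descend, watching force.

Request:
{"name": "send_rows", "arguments": {
  "steps": [
    [0.014,0,0,0],
    [0,0,0,0],
    [0,0,0,0],
    [0,0,0.02,0],
    [0,0,0.02,0],
    [0,0,0.02,0],
    [0,0,0,0],
    [0,0,0,0]
  ]
}}

```text
time_s: 22.4
ee_pos: [0.5586, -0.3765, 0.2153]
tool_rot: [-0.001, 0.725, 0.689, -0.0]
force: [0.9, 0.1, -5.2]
gripper_width: 0.378
finger_force: 70.7
```

Request:
{"name": "send_rows", "arguments": {
  "steps": [
    [0,0,0.01,0],
    [0,0,0.01,0],
    [0,0,0,0],
    [0,0,0,0]
  ]
}}

```text
time_s: 22.73
ee_pos: [0.5589, -0.3764, 0.2109]
tool_rot: [-0.0, 0.725, 0.689, -0.0]
force: [0.4, -0.5, -5.5]
gripper_width: 0.376
finger_force: 70.7
```

Request:
{"name": "send_rows", "arguments": {
  "steps": [
    [0,0,0.015,0],
    [0,0,0.015,0],
    [0,0,0.015,0],
    [0,0,0.015,0],
    [0,0,0,0],
    [0,0,0,0]
  ]
}}

```text
time_s: 23.23
ee_pos: [0.5588, -0.3764, 0.1956]
tool_rot: [-0.0, 0.725, 0.689, -0.0]
force: [-0.5, 0.2, -4.9]
gripper_width: 0.379
finger_force: 70.7
```

Request:
{"name": "send_rows", "arguments": {
  "steps": [
    [0,0,0.015,0],
    [0,0,0.015,0],
    [0,0,0.01,0],
    [0,0,0,0],
    [0,0,0,0],
    [0,0,0,0]
  ]
}}

```text
time_s: 23.73
ee_pos: [0.559, -0.3765, 0.1861]
tool_rot: [0.0, 0.725, 0.689, 0.0]
force: [-0.4, 0.4, -4.1]
gripper_width: 0.379
finger_force: 70.7
```

Request:
{"name": "send_rows", "arguments": {
  "steps": [
    [0,0,0.008,0],
    [0,0,0,0],
    [0,0,0,0]
  ]
}}

```text
time_s: 23.98
ee_pos: [0.5589, -0.3764, 0.184]
tool_rot: [-0.0, 0.725, 0.689, -0.0]
force: [0.0, 0.2, -4.2]
gripper_width: 0.376
finger_force: 70.7
```

Request:
{"name": "send_rows", "arguments": {
  "steps": [
    [0,0,0.006,0],
    [0,0,0,0],
    [0,0,0,0]
  ]
}}

```text
time_s: 24.23
ee_pos: [0.5589, -0.3765, 0.1825]
tool_rot: [-0.0, 0.725, 0.689, -0.0]
force: [-1.1, 0.9, -4.3]
gripper_width: 0.38
finger_force: 70.7
```

Request:
{"name": "send_rows", "arguments": {
  "steps": [
    [0,0,0.005,0],
    [0,0,0,0],
    [0,0,0,0]
  ]
}}

```text
time_s: 24.48
ee_pos: [0.5589, -0.3764, 0.1812]
tool_rot: [-0.0, 0.725, 0.689, -0.0]
force: [-0.2, -0.6, -5.1]
gripper_width: 0.38
finger_force: 70.7
```

Request:
{"name": "send_rows", "arguments": {
  "steps": [
    [0,0,0.004,0],
    [0,0,0,0],
    [0,0,0,0]
  ]
}}

```text
time_s: 24.73
ee_pos: [0.5589, -0.3764, 0.1802]
tool_rot: [-0.0, 0.725, 0.689, -0.0]
force: [0.9, -0.2, -4.8]
gripper_width: 0.378
finger_force: 70.7
```

Request:
{"name": "send_rows", "arguments": {
  "steps": [
    [0,0,0.004,0],
    [0,0,0,0],
    [0,0,0,0]
  ]
}}

```text
time_s: 24.98
ee_pos: [0.559, -0.3764, 0.1796]
tool_rot: [0.0, 0.725, 0.689, 0.0]
force: [-1.9, 0.2, -1.9]
gripper_width: 0.379
finger_force: 71.3
```

Request:
{"name": "send_rows", "arguments": {
  "steps": [
    [0,0,0.003,0],
    [0,0,0,0],
    [0,0,0,0]
  ]
}}

```text
time_s: 25.23
ee_pos: [0.5591, -0.3764, 0.1793]
tool_rot: [0.0, 0.725, 0.689, 0.0]
force: [-2.8, 2.7, 5.1]
gripper_width: 0.38
finger_force: 71.8
```

The jug stands on the pocket floor. Release, retreat and check.

Request:
{"name": "send_rows", "arguments": {
  "steps": [
    [0,0,0,0],
    [0,0,0,0],
    [0,0,0,0],
    [0,0,0,0],
    [0,0,0,0],
    [0,0,0,0]
  ],
  "hand": -1
}}

```text
time_s: 25.73
ee_pos: [0.559, -0.3765, 0.1785]
tool_rot: [0.0, 0.725, 0.689, 0.0]
force: [-0.1, -0.6, -0.7]
gripper_width: 0.997
finger_force: 0.0
```

Request:
{"name": "send_rows", "arguments": {
  "steps": [
    [0,0,-0.03,0],
    [0,0,-0.06,0],
    [0,0,-0.1,0],
    [0,0,-0.14,0],
    [0,0,-0.14,0],
    [0,0,-0.1,0],
    [0.1,0,-0.05,0],
    [0.15,0,0,0],
    [0.15,0,0,0],
    [0.15,0,0,0],
    [0.15,0,0,0],
    [0.15,0,0,0],
    [0,0,0,0],
    [0,0,0,0]
  ]
}}

```text
time_s: 26.9
ee_pos: [0.5702, -0.1612, 0.3348]
tool_rot: [0.0, 0.723, 0.691, 0.001]
force: [0.1, -1.3, -0.9]
gripper_width: 0.999
finger_force: 0.0
```

Run:
```python
from h import *
s=bot.camera("side")[:,:,::-1];t=bot.camera("top")[:,:,::-1]
M=np.zeros((600,800,3),np.uint8)
M[:600,:480]=cv2.resize(s[120:240,375:471],None,fx=5,fy=5,interpolation=cv2.INTER_CUBIC)
M[:350,490:790]=cv2.resize(t[190:307,450:550],(300,350),interpolation=cv2.INTER_CUBIC)
M[360:585,490:790]=cv2.resize(t,(300,225))
cv2.imwrite("pics/mos7.png",M)
```

```text
(no output)
```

View pics/mos7.png

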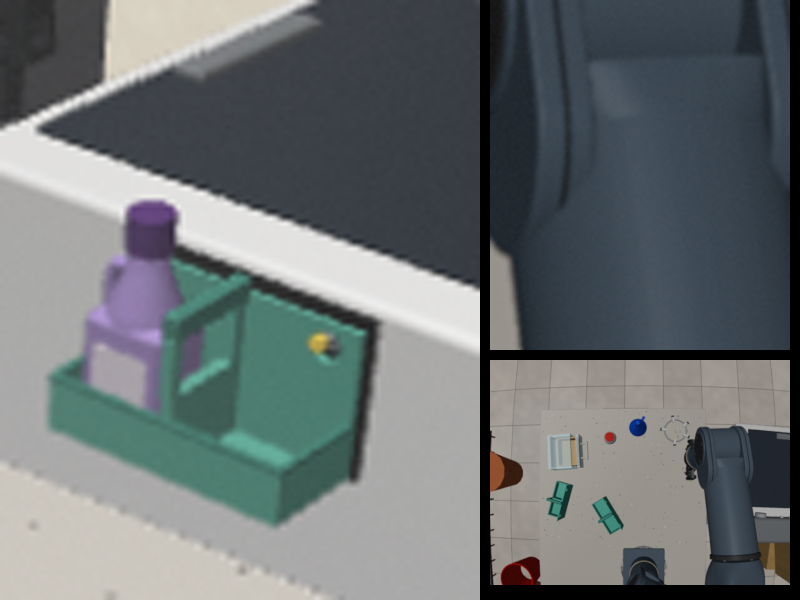

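The side view shows the caddy hanging on its pins above the ledge, with the right head at (439,188). The jug stands upright in the left pocket, cap at (405,165), and nothing else has moved. I hand the job in.

```bash
python3 -c "
from plant import bot
print(bot.close_job())"
```

```text
the job is handed in; nothing more can be done
None
```

The teal caddy hangs on both bracket pins clear of the ledge, the lavender jug stands upright in its left pocket, the bystanders look unmoved in the last view, and the job was handed in after about 27 s of the 59 s allowed (no verdict was returned).

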